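Stir the bead cup and hold it up to the reader with the cam lever

TASK

Take the stirring rod from its stand and stir the beads in the clear cup, rod tip down among them, in wide circles round the cup's middle for at least three full turns, then put the rod back in its stand as it was and let go of it. Then swing the cam lever up by its crank handle to the cam's highest lift, where the lever points straight up, so that the beads face the reader's window, and finish while still gripping the handle and holding it there. Keep all beads in the cup and leave the bottle and the jar alone.

Things in the scene. Friction and masses are not known exactly. Their poses are not given: they have to be found in the camera images.
- lift: Fixed cam lift on the bench: aluminium base 150 x 140 x 12 mm. Origin: centre of its underside, on the bench; z up. Its horizontal axle runs along its own y through the point 50 mm above the origin. A steel stage with a clear cup, carried by the cam on that axle, sits in the middle. On its -y side a crank lever; on its +y side a white optical reader 70 x 40 x 165 mm high (y from 77 to 117 mm), window facing the cup.
- cup_in (a point): Centre of the cup's inner floor, 103 mm above the bench at the start (rises 22 mm at full lift); axes as those of lift. Clear round cup fixed on the stage: inner diameter 88 mm, inner depth 45 mm, wall 3 mm, seven beads on its floor.
- lever (a joint): Angle of the cam lever in rad, range 0 to 2.1. 0 = the lever lies level, pointing along lift's -x (roughly to the robot); it grows as the lever swings up; 1.571 = the lever points straight up, which is the cam's highest lift; beyond that it leans away and the cup sinks again. An eccentric lifts the cup, by 22 mm at the top. A return spring and the weight drive it back to 0 when let go: about 4 N at the grip.
- crank_grip (a point): Pale grey round crank handle at the lever's free end, diameter 18 mm, 64 mm long along its own y (parallel to the axle). Origin: its centre, 110 mm from the axle and 115 mm to lift's -y side of its middle; at the start 50 mm above the bench. It swings with the lever (does not spin on it). The steel lever arm is 10 mm thick, 73 to 83 mm to the -y side; the handle stands out from it, free on all sides.
- rod_handle (a point): Centre of the stirring rod's handle: white upright square bar 20 x 20 mm, 60 mm high, sides along the point's x and y, z up. Below it a steel collar, diameter 36 mm, 6 mm thick (its underside 36 mm below this point), then a steel shaft, diameter 8 mm. The whole rod weighs about 90 g. At the start it hangs upright in its stand, collar on the stand's top, this point 136 mm above the bench.
- rod_tip (a point): Lower end of the stirring rod, on its axis, 126 mm below rod_handle.
- rod_stand: Fixed grey block 60 x 60 x 100 mm high with an upright through-hole, diameter 20 mm, in the middle of its top. Origin: centre of its underside, on the bench.
- bead0_center (a point): Centre of ceramic bead 1 of 7, white ball, diameter 18 mm, 12 g, loose on the cup's floor.
- bead1_center (a point): Centre of ceramic bead 2 of 7, white ball, diameter 18 mm, 12 g, loose on the cup's floor.
- bead2_center (a point): Centre of ceramic bead 3 of 7, white ball, diameter 18 mm, 12 g, loose on the cup's floor.
- bead3_center (a point): Centre of ceramic bead 4 of 7, white ball, diameter 18 mm, 12 g, loose on the cup's floor.
- bead4_center (a point): Centre of ceramic bead 5 of 7, white ball, diameter 18 mm, 12 g, loose on the cup's floor.
- bead5_center (a point): Centre of ceramic bead 6 of 7, white ball, diameter 18 mm, 12 g, loose on the cup's floor.
- bead6_center (a point): Centre of ceramic bead 7 of 7, white ball, diameter 18 mm, 12 g, loose on the cup's floor.
- bottle: Bystander: amber bottle, diameter 56 mm, 100 mm high, loose. Origin: centre of its underside.
- jar: Bystander: clear jar with white cap, diameter 64 mm, 70 mm high, loose. Origin: centre of its underside.
Mind the look-alikes: they are no part of the job. Of the things like the part that bears rod_handle, leave any that is brown or orange; of the rest the larger one is meant.

How it is judged:
By the outcome, as a careful person would: the job done as asked, in the order asked, and still so for the second after the job is handed in, while the arm keeps its last pose, push and grip.
It also fails if it takes over 72 s, if anything falls off the work surface, if the arm or the gripper's body presses on something with over 40 N, if the wrist force passes 120 N, or if a joint passes its speed limit or range.

ROBOT

A 6-joint arm with a two-finger parallel gripper is mounted at the origin on the work surface. World frame = base frame: x ahead of the robot, y to its left, z up, the work surface at z = 0. Lengths are in m, angles in rad, forces in N, time in s.
With the tool pointing down it reaches from about 0.25 to 0.775 m from the base axis. Payload 4 kg.
Tool frame: the origin (TCP) lies on the centre line of the jaws, within the pads' length; the fingertips stand 17 mm ahead of it and the grasp point (between the pads) lies 2 mm behind it; z points along the fingers, y is the line along which they close (so a half turn about z gives the same grasp; the last joint's range is limited). The gripper opens to 94 mm and grips with 3 to 60 N. Pads are 16 mm wide; open, the fingers measure 119 mm over their backs; the gripper's body (75 mm by 177 mm) begins 78 mm behind the grasp point.
Start: joints at [-1.286, 0.087, 1.371, -0, 1.684, -0.103], TCP at [0.208, -0.509, 0.223] pointing down, gripper open.
Joint ranges: [-3.1, 3.1], [-0.76, 2.03], [0.27, 2.55], [-1.08, 4.22], [0.17, 2.65], [-2.57, 2.57]. Speed limits (rad/s): [2.79, 2.79, 3.14, 3.14, 3.14, 3.14].

INTERFACE

Orientations are given as [roll, pitch, yaw] about the fixed x, y, z axes, in that order (R = Rz(yaw) Ry(pitch) Rx(roll)).
In Python, from bench import robot gives the robot as it stands.
- The arm moves only by the tool servo_tool, never from a script. Its argument "plan" is a list of rows, each a list of 7 numbers: the shift along the tool's x, y, z normalised to -1 to 1, where 1 is 0.1 m, then the turn, a rotation vector about the tool's x, y, z normalised to -1 to 1, where 1 is pi/2 rad, then the finger opening in mm, from 0 to 94. In form: [[x, y, z, ax, ay, az, gripper], ...]. A call has 1 to 12 rows; each row is the pose to reach, as a shift and turn from the pose commanded when the call began, along the tool's axes at that moment; what a row does not reach only later rows make up. A row lasts 1/12 s, in which the tool goes at most 41.7 mm and 7.16 degrees, less where a joint would pass 70% of its speed; a pose out of reach is approached as far as the arm can. A call with a number of a shift or a turn outside -1 to 1 is refused whole. A call with a gripper value outside its range is refused whole. The fingers move at their own pace and stop on an object; the grip force is fixed at half the most. Time passes only in rows, so rows that repeat a pose let the fingers close. It gives the time, the measured TCP pose, the force, the opening and the grip force at its end, in the units of the state.
- robot.get_obs(): the state, without advancing time (a new reading comes with each control period).
- robot.snapshot(name): name is "side" or "top" or "wrist"; returns the picture (384x512x3 uint8, red, green, blue); there is no depth.
- robot.camera_params(name): a dict with "camera_matrix" (3x3 intrinsics, pixels), "rvec" (rotation vector, rad) and "tvec" (3), from world to camera coordinates, as OpenCV has them; the wrist camera has in their place "tool_from_camera" (4x4, takes a point from camera to tool coordinates, whose origin is the TCP and whose axes are the flange's). Camera axes: x right, y down, z forward; pixel columns grow to the right and rows downward; lengths in m; the calibration is good to about 2 mm. A picture is of the moment at which its call begins: read the wrist's pose just before it. camera_params takes no time and is no camera call.
- robot.close_job(): hands the job in; it is judged then, once.
Trained networks look in the newest picture that a camera, given by its name, has taken for a name from the list of things; names that differ only in an ending like _2 or _b are one class to them, and where a whole thing is asked for, a point or a joint stands for the part that bears it (a point fixed in the world has none). Each returns a list of dicts, best first, with "conf" (0 to 1); they miss things now and then, are a little off and sometimes report something else, mostly with a low value. They report only what shows in the picture. A call takes as long as a camera call. They do not tell look-alikes from the thing itself.
- robot.find_in(thing, camera): "extent" ([centre column, centre row, width, height] in pixels, round what is visible of it).
The state is a dict: "time": time; "joint_positions": joint angles; "qvel": joint speeds; "joint_torque": joint torques, N m; "tool_pos": TCP position; "ee_rot": TCP orientation; "wrist_force": force on the tool from outside, world axes, zero at the start; "wrist_torque": the same for the moment, N m; "width": finger opening in m; "finger_force": force on a finger pad.
Only numpy, scipy, OpenCV 4.12 (cv2) and the standard library are available. Lean on these libraries where they do the work, as an engineer would, in place of code of your own. Each camera call takes 0.05 s, during which the arm holds its last target. There are 200 camera calls.

## Working session

There is one attempt and no reset: what is moved stays moved. The work goes in short steps, Python scripts to look and compute and a tool call to move; the robot and the scene stay as the last step left them, time stands still between calls to the robot, and variables do not carry over. Pictures are saved under pics/ and viewed, at most 10 in all, crops included, and the job is handed in when it is done.

Besides the shell and the picture viewer there is one more tool, called by a JSON object that holds its "api" and its "payload", one argument or row to a line. servo_tool: Moves the arm, as the interface text tells. Scaled input: -1 to 1 covers 0.1 m each way for a shift and pi/2 rad each way for a turn. Its arguments: {"type":"object","properties":{"plan":{"type":"array","items":{"type":"array","items":{"type":"number"}}}},"required":["plan"]}

```bash
mkdir -p pics; ls
cat > h.py <<'E'
import numpy as np,cv2
from bench import robot
from scipy.spatial.transform import Rotation as R
def save(c,n):
    im=robot.snapshot(c); cv2.imwrite(f'pics/{n}.png',im[:,:,::-1]); return im
E
python3 - <<'E'
from h import *
o=robot.get_obs();print(o)
a=save('top','t0');b=save('side','s0')
cv2.imwrite('pics/ts0.png',cv2.resize(np.vstack([a,b])[:,:,::-1],None,fx=.78,fy=.78))
for c in('top','side'):
    print(c,robot.camera_params(c))
    for t in['lift','crank_grip','rod_handle','rod_stand','bottle','jar','lever','cup_in']:
        try: print(t,[(np.round(d['extent'],1).tolist(),round(d['conf'],2)) for d in robot.find_in(t,c)])
        except Exception as e: print(t,e)
print(robot.camera_params('wrist'))
E
```

```text
pics
{'time': 0.0, 'joint_positions': array([-1.28610481e+00,  8.79260599e-02,  1.37224080e+00,  7.83694525e-06,
        1.68361922e+00, -1.03111192e-01]), 'qvel': array([ 0.00113997, -0.00021944, -0.00020481, -0.00074641, -0.00166603,
        0.00182482]), 'joint_torque': array([ 3.66743243e-04, -3.40187788e+01, -3.02425539e+01,  7.16445479e-02,
        3.30159289e-02, -1.74574088e-04]), 'tool_pos': array([ 0.20783142, -0.50866108,  0.2213268 ]), 'ee_rot': array([-3.13941168e+00, -2.33514094e-04,  3.87803331e-01]), 'wrist_force': array([ 0.2929295 , -0.18073851, -0.98112473]), 'wrist_torque': array([-4.50786691e-02,  5.74815663e-05,  1.36641034e-02]), 'finger_force': 0.0, 'width': 0.09397912357937226}
top {'camera_matrix': array([[474.45886693,   0.        , 254.39057779],
       [  0.        , 474.45886693, 188.67214495],
       [  0.        ,   0.        ,   1.        ]]), 'rvec': array([ 2.00786267, -2.20238436,  0.23901191]), 'tvec': array([0.05683629, 0.58478602, 1.29224486])}
lift [([248.8, 183.9, 90.3, 79.4], 0.83), ([120.6, 165.5, 26.2, 25.6], 0.55)]
crank_grip [([284.5, 196
[... 1123 characters left out ...]
]
jar [([205.8, 160.0, 22.4, 24.8], 0.82), ([272.4, 244.2, 12.7, 29.3], 0.19)]
lever [([248.3, 219.6, 49.6, 33.7], 0.76)]
cup_in [([271.3, 186.0, 39.6, 34.0], 0.86)]
{'camera_matrix': array([[278.55981626,   0.        , 257.26304973],
       [  0.        , 278.55981626, 191.254162  ],
       [  0.        ,   0.        ,   1.        ]]), 'tool_from_camera': array([[ 6.81627196e-04, -9.63516094e-01, -2.67649531e-01,
         7.82263364e-02],
       [ 9.99999563e-01,  4.85610191e-04,  7.98557962e-04,
         1.06124119e-03],
       [-6.39450109e-04, -2.67649958e-01,  9.63516005e-01,
        -1.61709095e-01],
       [ 0.00000000e+00,  0.00000000e+00,  0.00000000e+00,
         1.00000000e+00]])}
```

View pics/t0.png

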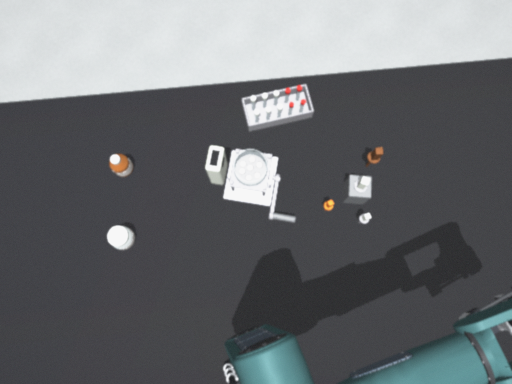

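View pics/s0.png

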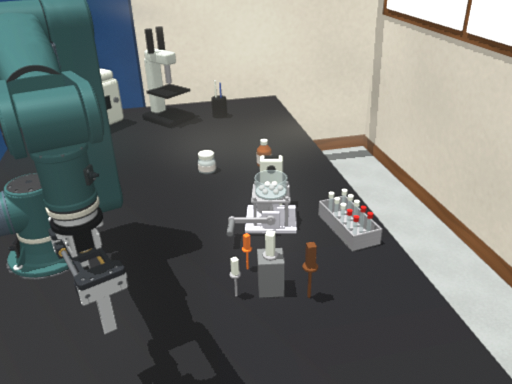

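The top view shows the lift at about (250,178) with its crank grip at (284,217), and the rod in its stand at (361,186). A small white look-alike is at (364,218), a brown one at (375,156) and an orange one at (329,205). In the side view the rod handle is at (271,244).

```bash
cat >> h.py <<'E'
def proj(c,P):
    p=robot.camera_params(c); return cv2.projectPoints(np.atleast_2d(np.float64(P)),p['rvec'],p['tvec'],p['camera_matrix'],None)[0][:,0]
def ray(c,uv):
    p=robot.camera_params(c); Rm=cv2.Rodrigues(p['rvec'])[0]
    d=Rm.T@np.linalg.solve(p['camera_matrix'],[uv[0],uv[1],1]); return -Rm.T@p['tvec'],d
def atz(c,uv,z):
    o,d=ray(c,uv); return o+d*(z-o[2])/d[2]
def tri(a,b):
    o1,d1=ray('top',a);o2,d2=ray('side',b);s=np.linalg.lstsq(np.c_[d1,-d2],o2-o1,rcond=None)[0]
    p,q=o1+d1*s[0],o2+d2*s[1]; return (p+q)/2,np.linalg.norm(p-q)
E
python3 - <<'E'
from h import *
print('rod',tri((361.5,184.2),(271.1,244.9)),'stand',tri((356.5,188.7),(269.8,272.2)))
print('handle mid z.136',atz('top',(361.5,184.2),.136),atz('side',(271.1,244.9),.136))
print('cup',tri((251.9,171.3),(271.3,186)))
print('bottle',atz('top',(120,166),.05),'jar',atz('top',(121,236),.035))
t=cv2.imread('pics/t0.png');s=cv2.imread('pics/s0.png')
a=cv2.resize(t[130:230,205:305],None,fx=4,fy=4,interpolation=2);b=cv2.resize(s[150:250,220:320],None,fx=4,fy=4,interpolation=2)
cv2.imwrite('pics/c0.png',np.hstack([a,b]))
E
```

```text
rod (array([ 0.56283326, -0.28889709,  0.12746604]), np.float64(0.007732090376186549)) stand (array([ 0.56302032, -0.2913073 ,  0.04985592]), np.float64(0.0008273240941800305))
handle mid z.136 [ 0.55708428 -0.2862858   0.136     ] [ 0.56404604 -0.29940467  0.136     ]
cup (array([0.63354545, 0.00508846, 0.11652739]), np.float64(0.015144073272800491))
bottle [0.69506794 0.38794643 0.05      ] jar [0.49128967 0.39539234 0.035     ]
```

View pics/c0.png

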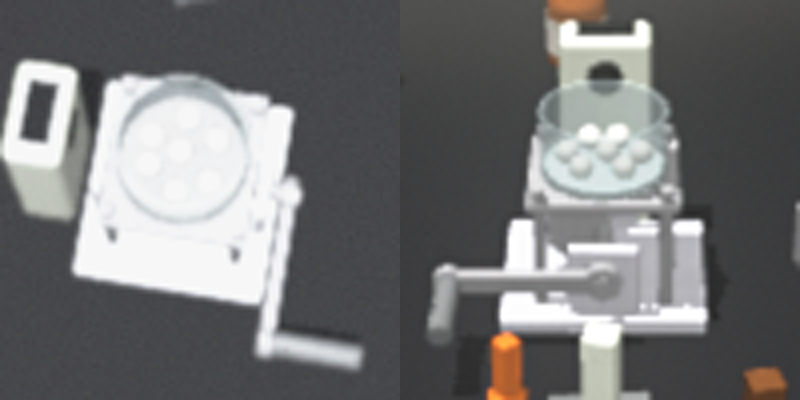

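The enlarged crops show the cup, the base plate, the lever pointing to -x, and a crank grip that is free at its right end. I'll fit the lift pose to these points.

Run:
```python
from h import *
from scipy.optimize import least_squares as ls
T=[((77,274),(-.075,.07,.012)),((258,302),(-.075,-.07,.012)),((315,350),(-.11,-.115,.05)),((183,150),(0,0,.148)),((41,113),(0,.097,.165))]
S=[((444,302),(-.11,-.115,.05)),((500,313),(-.075,-.07,.012)),((706,313),(.075,-.07,.012)),((603,107),(0,0,.148))]
Tp=np.array([(205+u/4,130+v/4) for (u,v),_ in T]);Sp=np.array([(220+(u-400)/4,150+v/4) for (u,v),_ in S])
TP=np.array([p for _,p in T]);SP=np.array([p for _,p in S])
w=lambda P,q:P@R.from_euler('z',q[2]).as_matrix().T+[q[0],q[1],0]
f=lambda q,dt=0:np.r_[(proj('top',w(TP,q))-Tp).ravel(),(proj('side',w(SP,q))-Sp).ravel()]
for nm,g in(('all',f),('top',lambda q:f(q)[:10]),('side',lambda q:f(q)[10:])):
    r=ls(g,[.62,0,0],loss='soft_l1');print(nm,r.x,np.round(r.fun.reshape(-1,2),1).tolist())
q=ls(f,[.62,0,0],loss='soft_l1').x
print('grip',w(np.array([[-.11,-.115,.05]]),q))
```

```text
all [ 0.63633852  0.00949834 -0.24224493] [[-0.7, -0.7], [0.8, -0.8], [0.8, -1.0], [-0.7, -2.8], [-1.0, -0.4], [-1.1, 1.5], [-1.3, 1.0], [-1.0, 0.9], [-1.4, -0.4]]
top [ 0.63317891  0.00840443 -0.25977179] [[-0.7, -0.2], [0.8, 0.5], [0.5, 0.6], [-0.2, -1.7], [-0.4, 0.1]]
side [ 0.64154658  0.01247962 -0.25814992] [[-0.0, 0.3], [-0.1, -0.0], [0.0, 0.3], [0.1, -1.0]]
grip [[ 0.50196381 -0.0757568   0.05      ]]
```

{"api": "servo_tool", "payload": {
  "plan": [
    [0.4,0,-0.3,0,0,0,94],
    [0.8,0,-0.5,0,0,0,94],
    [1,0,-0.7,0,0,0,94],
    [1,0,-0.8,0,0,0,94]
  ]
}}

```text
time: 1.23
tool_pos: [0.3051, -0.4699, 0.3064]
ee_rot: [3.136, -0.003, 0.394]
wrist_force: [0.1, 0.0, 0.9]
width: 0.0937
finger_force: 0.0
```

{"api": "servo_tool", "payload": {
  "plan": [
    [0.4,-0.1,0,0,0,0,94],
    [0.8,-0.2,0,0,0,0,94],
    [1,-0.22,0,0,0,0,94]
  ]
}}

```text
time: 1.48
tool_pos: [0.3869, -0.4111, 0.303]
ee_rot: [3.141, -0.002, 0.39]
wrist_force: [-0.2, -0.3, 0.4]
width: 0.0943
finger_force: 0.0
```

{"api": "servo_tool", "payload": {
  "plan": [
    [0.4,-0.1,0,0,0,0,94],
    [0.8,-0.2,0,0,0,0,94],
    [1,-0.22,0,0,0,0,94]
  ]
}}

```text
time: 1.73
tool_pos: [0.4714, -0.3524, 0.3023]
ee_rot: [-3.141, -0.001, 0.391]
wrist_force: [-1.5, -0.1, 0.1]
width: 0.0944
finger_force: 0.0
```

{"api": "servo_tool", "payload": {
  "plan": [
    [0.4,-0.1,0,0,0,0,94],
    [0.8,-0.2,0,0,0,0,94],
    [1,-0.22,0,0,0,0,94],
    [1,-0.22,0,0,0,0,94],
    [1,-0.22,0,0,0,0,94]
  ]
}}

```text
time: 2.15
tool_pos: [0.5535, -0.2967, 0.3016]
ee_rot: [-3.141, 0.002, 0.389]
wrist_force: [-0.3, -1.1, 0.4]
width: 0.094
finger_force: 0.0
```

Run:
```python
from h import *
o=robot.get_obs();print(o['tool_pos'],o['ee_rot'],o['joint_positions'])
im=save('wrist','w1');np.savez('w1.npz',p=o['tool_pos'],r=o['ee_rot'])
print([(d['extent'],d['conf']) for d in robot.find_in('rod_handle','wrist')],[(d['extent'],d['conf']) for d in robot.find_in('rod_stand','wrist')])
```

```text
[ 0.55350457 -0.29665908  0.30162715] [-3.14095907e+00  1.64071398e-03  3.89264186e-01] [-5.81723319e-01  2.67137348e-01  1.00742610e+00 -1.04252121e-03
  1.86847819e+00  5.99504287e-01]
[([187.8, 166.9, 22.6, 16.6], 0.88), ([322.9, 124.7, 34.8, 33.3], 0.75), ([237.9, 220.3, 12.7, 29.8], 0.67), ([256.2, 172.8, 26.0, 35.7], 0.64)] [([255.0, 165.7, 57.0, 62.8], 0.83)]
```

View pics/w1.png

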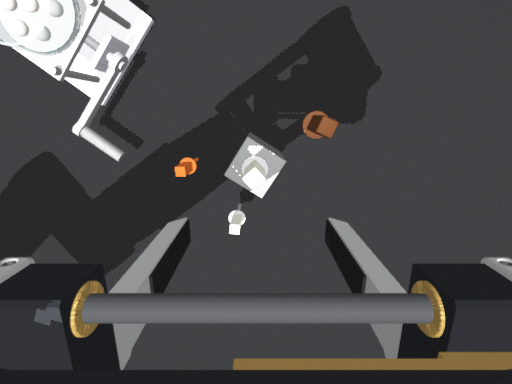

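The wrist view shows the stand's top square centred near (255,166), with the white handle top at about (255,176). The orange look-alike is at (186,167), the small white one at (236,222) and the brown one at (320,125). The crank grip is at (103,143).

```bash
cat >> h.py <<'E'
def wray(uv,p,r):
    c=robot.camera_params('wrist');T=c['tool_from_camera'];W=R.from_euler('xyz',r).as_matrix()
    d=W@T[:3,:3]@np.linalg.solve(c['camera_matrix'],[uv[0],uv[1],1]);return W@T[:3,3]+p,d
def watz(uv,z,p,r):
    o,d=wray(uv,p,r);return o+d*(z-o[2])/d[2]
E
python3 - <<'E'
from h import *
z=np.load('w1.npz');p,r=z['p'],z['r'];im=cv2.imread('pics/w1.png')
print('stand corners',[watz(u,.1,p,r)[:2].round(4).tolist() for u in((252,135),(286,160),(260,197),(225,170))])
print('stand c',watz((255.5,165.7),.1,p,r))
c=cv2.resize(im[120:210,210:300],None,fx=6,fy=6,interpolation=2);
d=cv2.resize(im[0:180,0:180],None,fx=3,fy=3,interpolation=2)[:540,:260]
print(watz((103,143),.05,p,r))
cv2.imwrite('pics/c1.png',np.hstack([c,d]))
E
```

```text
stand corners [[0.5993, -0.2719], [0.5864, -0.3252], [0.5266, -0.3131], [0.5435, -0.2559]]
stand c [ 0.56416687 -0.29107811  0.1       ]
[ 0.50166061 -0.07426371  0.05      ]
```

View pics/c1.png

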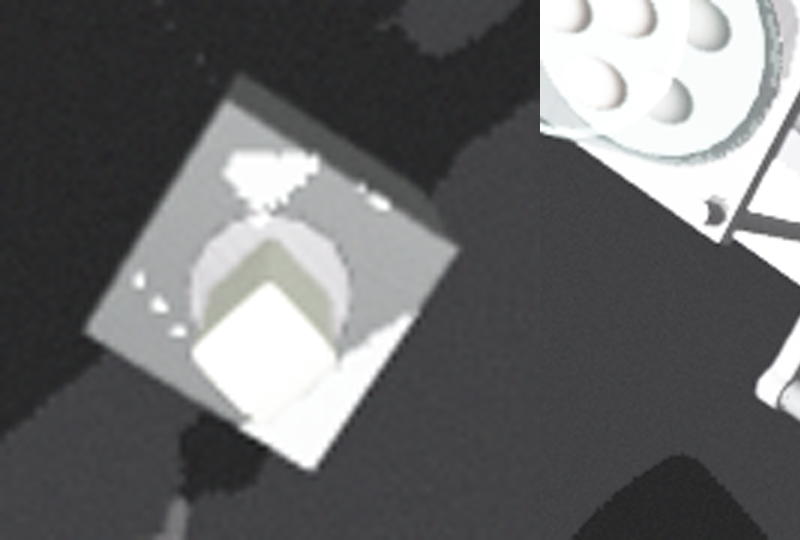

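The stand's top and the white handle top both show clearly, and the handle is turned relative to the stand, with crop corners (268,283), (335,355), (262,425) and (193,353). I'll compute the grasp from these.

Run:
```python
from h import *
z=np.load('w1.npz');p,r=z['p'],z['r']
f=lambda L,zz:np.array([watz((210+u/6,120+v/6),zz,p,r)[:2] for u,v in L])
for L,zz in(([(230,100),(458,248),(313,470),(87,332)],.1),([(268,283),(335,355),(262,425),(193,353)],.166)):
    C=f(L,zz);d=np.roll(C,-1,0)-C;print(C.round(4).tolist(),C.mean(0),np.linalg.norm(d,axis=1),np.degrees(np.arctan2(d[:,1],d[:,0]))%90)
print('collar c',f([(270,293)],.106))
print(np.degrees(r))
```

```text
[[0.5956, -0.2683], [0.585, -0.3264], [0.5259, -0.3165], [0.5364, -0.2578]] [ 0.56072549 -0.292245  ] [0.05904176 0.05983579 0.05968247 0.06007897] [79.61953816 80.55041126 79.85969434 79.93607037]
[[0.5737, -0.2866], [0.566, -0.303], [0.5487, -0.2957], [0.5565, -0.2789]] [ 0.56120473 -0.2910463 ] [0.01805294 0.01882142 0.01851699 0.0188539 ] [64.81165004 67.10678836 64.95196334 65.69221221]
collar c [[ 0.56112688 -0.29165748]]
[-1.79963699e+02  9.40059862e-02  2.23031950e+01]
```

{"api": "servo_tool", "payload": {
  "plan": [
    [0.09,-0.02,0.1,0,0,-0.08,40],
    [0.09,-0.02,0.3,0,0,-0.16,40],
    [0.09,-0.02,0.5,0,0,-0.24,40],
    [0.09,-0.02,0.7,0,0,-0.32,40],
    [0.09,-0.02,0.9,0,0,-0.4,40],
    [0.09,-0.02,1,0,0,-0.482,40],
    [0.09,-0.02,1,0,0,-0.482,40],
    [0.09,-0.02,1,0,0,-0.482,40],
    [0.09,-0.02,1,0,0,-0.482,40]
  ]
}}

```text
time: 3.05
tool_pos: [0.5607, -0.2926, 0.2041]
ee_rot: [3.139, 0.001, 1.141]
wrist_force: [0.7, -0.4, 0.0]
width: 0.0407
finger_force: 0.0
```

Run:
```python
from h import *
o=robot.get_obs();print(o['tool_pos'],np.degrees(o['ee_rot']),o['joint_positions'])
p,r=o['tool_pos'],o['ee_rot'];im=save('wrist','w2');np.savez('w2.npz',p=p,r=r)
W=R.from_euler('xyz',r).as_matrix()
c=robot.camera_params('wrist');T=c['tool_from_camera']
def wp(P):
    q=np.linalg.inv(T)@np.r_[W.T@(np.array(P)-p),1];v=c['camera_matrix']@q[:3];return v[:2]/v[2]
h=R.from_euler('z',-24.3,degrees=True).as_matrix()
for s in((1,1),(1,-1),(-1,-1),(-1,1)):
    u=wp(np.array([.561,-.2912,.166])+h@np.array([s[0]*.01,s[1]*.01,0]));cv2.circle(im,tuple(int(x) for x in u),2,(255,0,0),-1)
cv2.imwrite('pics/c2.png',cv2.resize(im[120:320,150:370,::-1],None,fx=2.5,fy=2.5))
```

```text
[ 0.56069133 -0.29264695  0.20409637] [1.79864092e+02 3.12305002e-02 6.53693806e+01] [-5.70545491e-01  2.73942585e-01  1.19060172e+00 -2.08259455e-04
  1.67462331e+00 -1.40682567e-01]
```

View pics/c2.png

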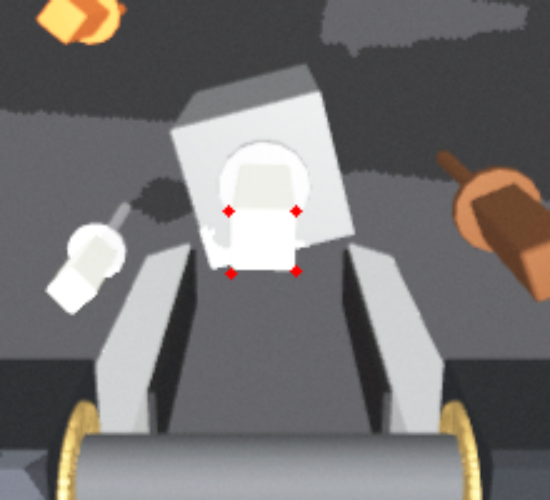

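The fingers straddle the handle top (crop (263,240)) and line up with its sides, as the projected corners match. I'll descend and grip.

{"api": "servo_tool", "payload": {
  "plan": [
    [0.01,0,0.3,0,0,0,40],
    [0.01,0,0.6,0,0,0,40],
    [0.01,0,0.68,0,0,0,40],
    [0.01,0,0.68,0,0,0,10],
    [0.01,0,0.68,0,0,0,10],
    [0.01,0,0.68,0,0,0,10],
    [0.01,0,0.68,0,0,0,10],
    [0.01,0,0.68,0,0,0,10]
  ]
}}

```text
time: 3.77
tool_pos: [0.5624, -0.2914, 0.1373]
ee_rot: [3.137, 0.001, 1.145]
wrist_force: [-0.1, 0.0, 2.0]
width: 0.0199
finger_force: 30.0
```

{"api": "servo_tool", "payload": {
  "plan": [
    [0,0,-0.15,0,0,0,10],
    [0,0,-0.35,0,0,0,10],
    [0,0,-0.6,0,0,0,10],
    [0,0,-0.8,0,0,0,10],
    [0,0,-1,0,0,0,10]
  ]
}}

```text
time: 4.18
tool_pos: [0.5615, -0.2907, 0.2366]
ee_rot: [3.14, 0.0, 1.145]
wrist_force: [0.4, -0.6, -0.7]
width: 0.0201
finger_force: 30.0
```

{"api": "servo_tool", "payload": {
  "plan": [
    [0,0,-0.25,0,0,0,10],
    [0,0,-0.5,0,0,0,10],
    [0,0,-0.7,0,0,0,10],
    [0,0,-0.7,0,0,0,10]
  ]
}}

```text
time: 4.52
tool_pos: [0.5626, -0.2914, 0.3113]
ee_rot: [3.13, 0.002, 1.145]
wrist_force: [0.7, -0.8, -0.2]
width: 0.0199
finger_force: 30.0
```

{"api": "servo_tool", "payload": {
  "plan": [
    [0.2,-0.04,0,0,0,0,10],
    [0.45,-0.08,0,0,0,0,10],
    [0.75,-0.13,0,0,0,0,10],
    [1,-0.18,0,0,0,0,10],
    [1,-0.18,0,0,0,0,10]
  ]
}}

```text
time: 4.93
tool_pos: [0.587, -0.1875, 0.3035]
ee_rot: [-3.14, -0.003, 1.151]
wrist_force: [-0.5, -0.6, -1.1]
width: 0.0199
finger_force: 30.0
```

{"api": "servo_tool", "payload": {
  "plan": [
    [0.3,-0.06,0,0,0,0,10],
    [0.6,-0.12,0,0,0,0,10],
    [0.9,-0.17,0,0,0,0,10],
    [1,-0.19,0,0,0,0,10],
    [1,-0.19,0,0,0,0,10],
    [1,-0.19,0,0,0,0,10]
  ]
}}

```text
time: 5.43
tool_pos: [0.61, -0.0938, 0.3037]
ee_rot: [-3.141, 0.002, 1.145]
wrist_force: [0.1, -0.5, -1.3]
width: 0.0198
finger_force: 30.0
```

Run:
```python
from h import *
o=robot.get_obs();p,r=o['tool_pos'],o['ee_rot'];print(p,r,o['joint_positions'])
im=save('wrist','w3');np.savez('w3.npz',p=p,r=r)
W=R.from_euler('xyz',r).as_matrix()
c=robot.camera_params('wrist');T=c['tool_from_camera']
def wp(P):
    q=np.linalg.inv(T)@np.r_[W.T@(np.array(P)-p),1];v=c['camera_matrix']@q[:3];return v[:2]/v[2]
for t in np.arange(0,6.28,.2):
    for z,rr,cl in((.148,.047,(255,0,0)),(.103,.044,(0,0,255))):
        u=wp((.637+rr*np.cos(t),.0105+rr*np.sin(t),z));cv2.circle(im,tuple(int(x) for x in u),1,cl,-1)
u=wp((.5023,-.0745,.05));cv2.circle(im,tuple(int(x) for x in u),2,(255,0,0),-1)
cv2.imwrite('pics/c3.png',cv2.resize(im[...,::-1],None,fx=1.5,fy=1.5))
```

```text
[ 0.61002271 -0.09382102  0.30373441] [-3.14096178e+00  1.52229972e-03  1.14512017e+00] [-2.43686946e-01  2.41618360e-01  1.03447413e+00 -1.44568274e-03
  1.86639584e+00  1.81569162e-01]
```

View pics/c3.png

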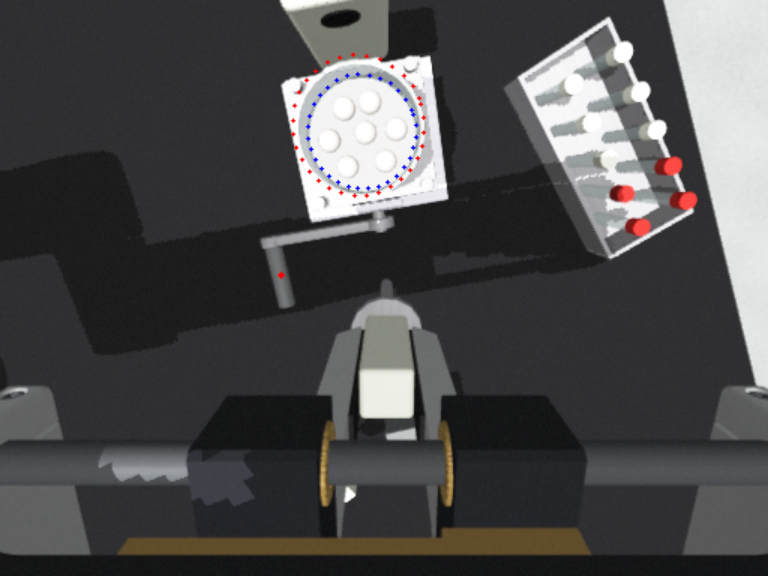

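The wrist view shows the cup rim centred at about (362,128) in the picture, with seven beads around (362,134). The rod hangs upright in the jaws, and the predicted crank grip falls on the handle at (280,275).

Run:
```python
from h import *
z=np.load('w3.npz');p,r=z['p'],z['r']
c=watz((362.1/1.5,134.1/1.5),.112,p,r);print(c, watz((362.5/1.5,128/1.5),.148,p,r),watz((279.5/1.5,275/1.5),.05,p,r))
W=R.from_euler('xyz',r).as_matrix();print(W.T@(np.array([.638,.009,0])-[p[0],p[1],0]))
k=np.arange(12);print([(round(.27*np.cos(a),2),round(.27*np.sin(a),2)) for a in (k+1)*np.pi/6])
```

```text
[0.63707419 0.00935891 0.112     ] [0.63970851 0.00957828 0.148     ] [ 0.50096674 -0.07294251  0.05      ]
[ 0.10519797 -0.01697808 -0.00014943]
[(np.float64(0.23), np.float64(0.13)), (np.float64(0.14), np.float64(0.23)), (np.float64(0.0), np.float64(0.27)), (np.float64(-0.13), np.float64(0.23)), (np.float64(-0.23), np.float64(0.13)), (np.float64(-0.27), np.float64(0.0)), (np.float64(-0.23), np.float64(-0.13)), (np.float64(-0.14), np.float64(-0.23)), (np.float64(-0.0), np.float64(-0.27)), (np.float64(0.14), np.float64(-0.23)), (np.float64(0.23), np.float64(-0.14)), (np.float64(0.27), np.float64(-0.0))]
```

{"api": "servo_tool", "payload": {
  "plan": [
    [0.3,-0.05,0,0,0,0,10],
    [0.6,-0.1,0,0,0,0,10],
    [0.9,-0.15,0,0,0,0,10],
    [1,-0.17,0,0,0,0,10],
    [1,-0.17,0,0,0,0,10],
    [1,-0.17,0,0,0,0,10],
    [1,-0.17,0,0,0,0,10]
  ]
}}

```text
time: 6.07
tool_pos: [0.6359, 0.0027, 0.3045]
ee_rot: [3.141, 0.001, 1.142]
wrist_force: [-0.5, 0.4, -0.1]
width: 0.0199
finger_force: 30.0
```

Run:
```python
from h import *
for i in range(4):
    o=robot.get_obs();p,r=o['tool_pos'],o['ee_rot'];W=R.from_euler('xyz',r).as_matrix()
    print(p,r,W.T@(np.array([.638,.0095,p[2]])-p)); robot.snapshot('top')
```

```text
[0.63588429 0.00269591 0.30445102] [3.14127034e+00 1.20261882e-03 1.14245817e+00] [ 7.06816659e-03 -9.01572789e-04 -8.79090372e-06]
[0.63586503 0.00271568 0.30451089] [3.14127775e+00 9.44145731e-04 1.14229622e+00] [ 7.05804198e-03 -8.76985222e-04 -6.93999256e-06]
[0.63586674 0.00284651 0.30459266] [3.14121833e+00 6.88647782e-04 1.14231297e+00] [ 6.93834243e-03 -8.24056573e-04 -5.08653784e-06]
[0.63587679 0.00312642 0.30461574] [3.14126449e+00 4.60382013e-04 1.14257812e+00] [ 6.67975722e-03 -7.15129715e-04 -3.30992261e-06]
```

{"api": "servo_tool", "payload": {
  "plan": [
    [0.26,0.19,0,0,0,0,10],
    [0.26,0.19,0.2,0,0,0,10],
    [0.26,0.19,0.4,0,0,0,10],
    [0.26,0.19,0.5,0,0,0,10],
    [0.26,0.19,0.6,0,0,0,10],
    [0.26,0.19,0.65,0,0,0,10],
    [0.26,0.19,0.7,0,0,0,10],
    [0.26,0.19,0.7,0,0,0,10],
    [0.26,0.19,0.7,0,0,0,10]
  ]
}}

```text
time: 7.02
tool_pos: [0.6642, 0.0206, 0.2354]
ee_rot: [3.14, -0.0, 1.145]
wrist_force: [-0.5, -0.9, -0.9]
width: 0.0199
finger_force: 30.0
```

Run:
```python
from h import *
o=robot.get_obs();p,r=o['tool_pos'],o['ee_rot'];W=R.from_euler('xyz',r).as_matrix()
print(p,r,o['wrist_force'],W.T@(np.array([.638,.0095,p[2]])-p))
im=save('wrist','w4');s=save('side','s4')
cv2.imwrite('pics/c4.png',np.hstack([cv2.resize(im[150:350,150:350,::-1],(400,400)),cv2.resize(s[120:220,215:315,::-1],(400,400),interpolation=2)]))
```

```text
[0.66421654 0.02055552 0.23544822] [ 3.14019179e+00 -4.62629437e-04  1.14471454e+00] [-0.51993943 -0.92642975 -0.88413987] [-2.09025234e-02 -1.93032292e-02 -3.67114328e-05]
```

View pics/c4.png

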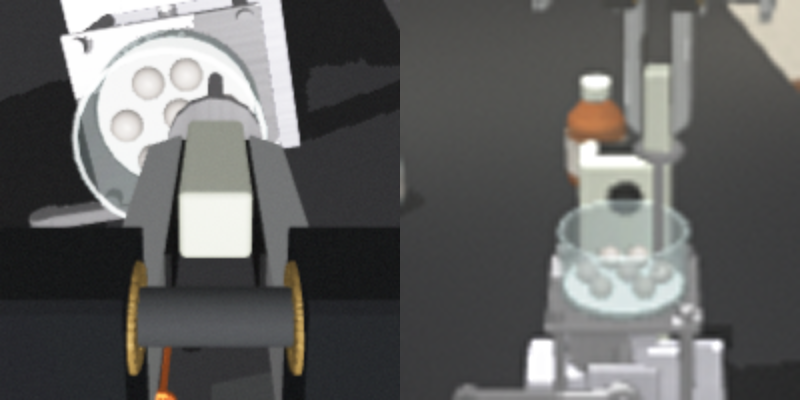

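The side view shows the rod shaft inside the cup at crop (660,250), with the beads still around it. The wrist view agrees, so I'll start stirring.

{"api": "servo_tool", "payload": {
  "plan": [
    [0.06,-0.12,0,0,0,0,10],
    [0.06,-0.26,0,0,0,0,10],
    [-0.01,-0.38,0,0,0,0,10],
    [-0.13,-0.45,0,0,0,0,10],
    [-0.27,-0.45,0,0,0,0,10],
    [-0.39,-0.38,0,0,0,0,10],
    [-0.46,-0.26,0,0,0,0,10],
    [-0.46,-0.12,0,0,0,0,10],
    [-0.39,0,0,0,0,0,10],
    [-0.27,0.07,0,0,0,0,10],
    [-0.13,0.07,0,0,0,0,10],
    [0,0,0,0,0,0,10]
  ]
}}

```text
time: 8.12
tool_pos: [0.6636, 0.0182, 0.2321]
ee_rot: [-3.136, 0.006, 1.141]
wrist_force: [-4.2, -2.5, -0.8]
width: 0.0199
finger_force: 30.0
```

{"api": "servo_tool", "payload": {
  "plan": [
    [0.06,-0.12,0,0,0,0,10],
    [0.06,-0.26,0,0,0,0,10],
    [-0.01,-0.38,0,0,0,0,10],
    [-0.13,-0.45,0,0,0,0,10],
    [-0.27,-0.45,0,0,0,0,10],
    [-0.39,-0.38,0,0,0,0,10],
    [-0.46,-0.26,0,0,0,0,10]
  ]
}}

```text
time: 8.7
tool_pos: [0.6217, -0.01, 0.2363]
ee_rot: [3.139, -0.004, 1.146]
wrist_force: [1.8, 1.6, -0.3]
width: 0.0198
finger_force: 30.0
```

Run:
```python
from h import *
o=robot.get_obs();p,r=o['tool_pos'],o['ee_rot'];W=R.from_euler('xyz',r).as_matrix()
print(p,r,o['wrist_force'],o['wrist_torque'],W.T@(np.array([.638,.0095,p[2]])-p))
for c in('side','top'):
    im=save(c,c+'5');d=robot.find_in('bead0_center',c);print(c,len(d),[(np.round(x['extent'],0).tolist(),round(x['conf'],2)) for x in d])
```

```text
[ 0.62170329 -0.01000066  0.23625418] [ 3.1390672  -0.00395071  1.14614447] [ 1.78193046  1.58402632 -0.26010041] [ 0.38125003 -0.4924353   0.044037  ] [0.02448277 0.00681467 0.00011394]
side 1 [([251.0, 221.0, 44.0, 29.0], 0.48)]
top 1 [([286.0, 195.0, 19.0, 49.0], 0.2)]
```

{"api": "servo_tool", "payload": {
  "plan": [
    [0,0.14,0,0,0,0,10],
    [0.07,0.26,0,0,0,0,10],
    [0.19,0.33,0,0,0,0,10],
    [0.33,0.33,0,0,0,0,10],
    [0.46,0.26,0,0,0,0,10],
    [0.52,0.14,0,0,0,0,10],
    [0.52,0,0,0,0,0,10],
    [0.45,-0.12,0,0,0,0,10],
    [0.33,-0.19,0,0,0,0,10],
    [0.19,-0.19,0,0,0,0,10],
    [0.07,-0.12,0,0,0,0,10],
    [0,0,0,0,0,0,10]
  ]
}}

```text
time: 9.9
tool_pos: [0.621, -0.0099, 0.2361]
ee_rot: [3.141, -0.003, 1.146]
wrist_force: [1.7, 4.7, 0.6]
width: 0.02
finger_force: 30.0
```

{"api": "servo_tool", "payload": {
  "plan": [
    [0,0.14,0,0,0,0,10],
    [0.07,0.26,0,0,0,0,10],
    [0.19,0.33,0,0,0,0,10],
    [0.33,0.33,0,0,0,0,10],
    [0.46,0.26,0,0,0,0,10],
    [0.52,0.14,0,0,0,0,10],
    [0.52,0,0,0,0,0,10],
    [0.45,-0.12,0,0,0,0,10],
    [0.33,-0.19,0,0,0,0,10],
    [0.19,-0.19,0,0,0,0,10],
    [0.07,-0.12,0,0,0,0,10],
    [0,0,0,0,0,0,10]
  ]
}}

```text
time: 10.9
tool_pos: [0.6211, -0.0107, 0.2359]
ee_rot: [3.14, -0.002, 1.146]
wrist_force: [0.3, 2.5, 0.6]
width: 0.02
finger_force: 30.0
```

{"api": "servo_tool", "payload": {
  "plan": [
    [0,0.14,0,0,0,0,10],
    [0.07,0.26,0,0,0,0,10],
    [0.19,0.33,0,0,0,0,10],
    [0.33,0.33,0,0,0,0,10],
    [0.46,0.26,0,0,0,0,10],
    [0.52,0.14,0,0,0,0,10],
    [0.52,0,0,0,0,0,10],
    [0.45,-0.12,0,0,0,0,10],
    [0.33,-0.19,0,0,0,0,10],
    [0.19,-0.19,0,0,0,0,10],
    [0.07,-0.12,0,0,0,0,10],
    [0,0,0,0,0,0,10]
  ]
}}

```text
time: 11.9
tool_pos: [0.6206, -0.0089, 0.2361]
ee_rot: [-3.141, -0.005, 1.147]
wrist_force: [2.0, 3.9, 1.1]
width: 0.0195
finger_force: 30.0
```

{"api": "servo_tool", "payload": {
  "plan": [
    [0.15,0.06,0,0,0,0,10],
    [0.15,0.06,-0.1,0,0,0,10],
    [0.25,0.06,-0.25,0,0,0,10],
    [0.25,0.06,-0.45,0,0,0,10],
    [0.25,0.06,-0.7,0,0,0,10],
    [0.25,0.06,-0.75,0,0,0,10],
    [0.25,0.06,-0.75,0,0,0,10]
  ]
}}

```text
time: 12.48
tool_pos: [0.6379, 0.0094, 0.3123]
ee_rot: [3.137, -0.001, 1.145]
wrist_force: [0.1, 0.1, -1.6]
width: 0.0203
finger_force: 30.0
```

Run:
```python
from h import *
o=robot.get_obs();p,r=o['tool_pos'],o['ee_rot'];W=R.from_euler('xyz',r).as_matrix()
print(p,r,o['wrist_force'],o['wrist_torque'],W.T@(np.array([.562,-.2914,.1373])-p))
im=save('side','s6');w=save('wrist','w6')
cv2.imwrite('pics/c6.png',np.hstack([cv2.resize(im[100:220,215:315,::-1],(400,480),interpolation=2),cv2.resize(w[100:340,160:360,::-1],(400,480))]))
```

```text
[0.63794015 0.00942277 0.31233208] [ 3.13720721e+00 -1.17368995e-03  1.14478537e+00] [ 0.09127317  0.05975039 -1.64503297] [-0.04937328 -0.06586439  0.00947459] [-0.30552251  0.0543932   0.17491384]
```

View pics/c6.png

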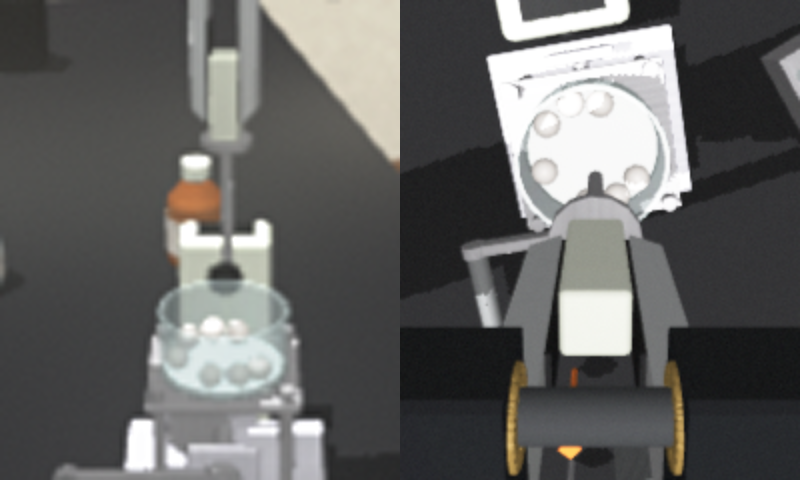

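The side and wrist views show all seven beads in the cup, three at the back, one at the left and three at the front. The rod is still straight in the jaws, so I'll carry it back.

{"api": "servo_tool", "payload": {
  "plan": [
    [-0.25,0.05,0,0,0,0,10],
    [-0.5,0.09,0,0,0,0,10],
    [-0.75,0.13,0,0,0,0,10],
    [-1,0.18,0,0,0,0,10]
  ]
}}

```text
time: 12.92
tool_pos: [0.6111, -0.0894, 0.3067]
ee_rot: [-3.137, 0.001, 1.146]
wrist_force: [0.1, -0.6, -1.3]
width: 0.0199
finger_force: 30.0
```

{"api": "servo_tool", "payload": {
  "plan": [
    [-0.25,0.05,0,0,0,0,10],
    [-0.5,0.09,0,0,0,0,10],
    [-0.75,0.13,0,0,0,0,10],
    [-1,0.18,0,0,0,0,10]
  ]
}}

```text
time: 13.25
tool_pos: [0.586, -0.1881, 0.3069]
ee_rot: [-3.137, 0.0, 1.145]
wrist_force: [-0.0, 0.5, -0.5]
width: 0.0196
finger_force: 30.0
```

{"api": "servo_tool", "payload": {
  "plan": [
    [-0.25,0.05,0,0,0,0,10],
    [-0.5,0.09,0,0,0,0,10],
    [-0.75,0.13,0,0,0,0,10],
    [-1,0.18,0,0,0,0,10],
    [-1.0,0.18,0,0,0,0,10],
    [-1.0,0.18,0,0,0,0,10],
    [-1.0,0.18,0,0,0,0,10]
  ]
}}

```text
time: 13.83
tool_pos: [0.5621, -0.2851, 0.3077]
ee_rot: [-3.138, -0.001, 1.145]
wrist_force: [0.1, -0.2, -0.9]
width: 0.0196
finger_force: 30.0
```

Run:
```python
from h import *
for i in range(3):
    o=robot.get_obs();p,r=o['tool_pos'],o['ee_rot'];W=R.from_euler('xyz',r).as_matrix()
    print(p,r,W.T@(np.array([.5615,-.2915,.1373])-p));im=save('side','s7')
save('wrist','w7')
```

```text
[ 0.56211139 -0.28511407  0.3077464 ] [-3.13839673e+00 -9.94530081e-04  1.14490401e+00] [-0.00623758  0.00262617  0.17043275]
[ 0.56241611 -0.28467266  0.3083294 ] [-3.13943530e+00 -7.81624293e-04  1.14586297e+00] [-0.00673151  0.00234895  0.17101952]
[ 0.56260682 -0.2845143   0.30877801] [-3.14024035e+00 -5.13065741e-04  1.14630331e+00] [-0.00690954  0.00210042  0.1714718 ]
```

{"api": "servo_tool", "payload": {
  "plan": [
    [-0.055,0.015,0,0,0,0,10],
    [-0.055,0.015,0.2,0,0,0,10],
    [-0.055,0.015,0.45,0,0,0,10],
    [-0.055,0.015,0.65,0,0,0,10],
    [-0.055,0.015,0.75,0,0,0,10],
    [-0.055,0.015,0.85,0,0,0,10],
    [-0.055,0.015,0.95,0,0,0,10],
    [-0.055,0.015,1,0,0,0,10],
    [-0.055,0.015,1,0,0,0,10]
  ]
}}

```text
time: 14.78
tool_pos: [0.5614, -0.2911, 0.2086]
ee_rot: [-3.14, -0.0, 1.145]
wrist_force: [-0.8, 0.1, -1.8]
width: 0.0198
finger_force: 30.0
```

Run:
```python
from h import *
for i in range(3):
    o=robot.get_obs();p,r=o['tool_pos'],o['ee_rot'];W=R.from_euler('xyz',r).as_matrix()
    print(p,r,o['wrist_force'],o['wrist_torque'],W.T@(np.array([.5615,-.2915,.1373])-p));im=save('side','s8')
```

```text
[ 0.5613614  -0.29112916  0.20857287] [-3.14028538e+00 -1.22211370e-04  1.14503394e+00] [-0.78855737  0.08009132 -1.75726636] [-0.03962132 -0.03392576 -0.04033962] [-0.0002892   0.00037256  0.0712724 ]
[ 0.56161449 -0.29134407  0.20955758] [3.14151526e+00 1.00347284e-04 1.14498610e+00] [-0.41600421  1.11595997 -0.28085545] [-0.06164822 -0.06475085 -0.04959461] [-1.82044191e-04 -4.54519901e-05  7.22575930e-02]
[ 0.56185682 -0.29149208  0.21026276] [3.14030174e+00 2.75617888e-04 1.14499285e+00] [-0.75952494 -0.03702637 -1.14736426] [-0.029195   -0.01378844 -0.02025907] [-0.00013449 -0.00041587  0.07296232]
```

{"api": "servo_tool", "payload": {
  "plan": [
    [0,0,0.2,0,0,0,10],
    [0,0,0.4,0,0,0,10],
    [0,0,0.6,0,0,0,10],
    [0,0,0.68,0,0,0,10],
    [0,0,0.72,0,0,0,10],
    [0,0,0.74,0,0,0,10],
    [0,0,0.74,0,0,0,10],
    [0,0,0.74,0,0,0,10]
  ]
}}

```text
time: 15.6
tool_pos: [0.5623, -0.2917, 0.1377]
ee_rot: [3.139, 0.0, 1.145]
wrist_force: [-0.3, 1.1, 3.3]
width: 0.02
finger_force: 30.0
```

{"api": "servo_tool", "payload": {
  "plan": [
    [0,0,0,0,0,0,30],
    [0,0,0,0,0,0,40],
    [0,0,0,0,0,0,40],
    [0,0,0,0,0,0,40],
    [0,0,-0.15,0,0,0,40],
    [0,0,-0.4,0,0,0,40],
    [0,0,-0.7,0,0,0,40],
    [0,0,-1,0,0,0,40],
    [0,0,-1,0,0,0,40]
  ]
}}

```text
time: 16.35
tool_pos: [0.5639, -0.2928, 0.2436]
ee_rot: [3.128, 0.002, 1.145]
wrist_force: [0.3, -0.8, 1.5]
width: 0.04
finger_force: 0.0
```

```bash
python3 - <<'E'
from h import *
for i in range(2):
    o=robot.get_obs();print(o['tool_pos'],o['ee_rot'],o['joint_positions'].round(3),o['width'])
    for c in('wrist','side'):
        save(c,c+'9');print(c,[(np.round(d['extent'],1).tolist(),round(d['conf'],2)) for d in robot.find_in('rod_handle',c)])
E
python3 - <<'E'
import cv2,numpy as np
a=cv2.imread('pics/s0.png')[220:300,250:300].astype(int);b=cv2.imread('pics/side9.png')[220:300,250:300].astype(int)
d=np.abs(a-b).max(2);print((d>40).sum(),np.argwhere(d>60)[:10].tolist())
E
```

```text
[ 0.56385786 -0.29275343  0.24361549] [3.12839260e+00 1.92691357e-03 1.14497241e+00] [-0.568  0.267  1.121 -0.     1.74  -0.142] 0.039970424278028445
wrist [([190.9, 213.6, 23.7, 36.5], 0.94), ([255.9, 190.2, 33.4, 44.6], 0.89), ([188.7, 125.6, 30.2, 22.1], 0.78), ([340.6, 199.8, 44.6, 52.0], 0.72), ([122.0, 28.7, 34.4, 57.4], 0.28)]
side [([310.9, 270.9, 16.2, 55.1], 0.87), ([245.3, 244.8, 5.8, 14.1], 0.68), ([271.8, 246.9, 10.2, 31.8], 0.53), ([233.1, 276.9, 10.8, 37.9], 0.53)]
[ 0.56107211 -0.29103403  0.23366483] [-3.13902635e+00 -2.90779077e-04  1.14488092e+00] [-0.568  0.273  1.134 -0.     1.737 -0.142] 0.040033253749574026
wrist [([259.6, 193.6, 36.9, 45.1], 0.83), ([346.5, 203.1, 52.7, 50.3], 0.73), ([192.5, 126.4, 28.4, 20.3], 0.65), ([194.8, 213.8, 23.3, 42.4], 0.58)]
side [([310.6, 268.7, 12.6, 52.0], 0.75), ([272.4, 246.6, 14.9, 28.6], 0.72), ([233.0, 273.1, 9.6, 32.8], 0.63), ([245.8, 249.3, 10.3, 33.4], 0.56)]
304 [[11, 17], [12, 16], [12, 17], [13, 16], [13, 17], [13, 25], [14, 15], [14, 16], [14, 17], [14, 25]]
```

The rod is back in its stand and released. Next I'll go over the crank grip and line up the closing direction with the lift's x axis.

{"api": "servo_tool", "payload": {
  "plan": [
    [0.2,-0.17,0,0,0,-0.04,50],
    [0.45,-0.37,0,0,0,-0.08,50],
    [0.7,-0.58,0,0,0,-0.106,50],
    [0.86,-0.72,0,0,0,-0.106,50],
    [0.86,-0.72,0,0,0,-0.106,50]
  ]
}}

```text
time: 17.17
tool_pos: [0.5306, -0.1795, 0.2354]
ee_rot: [-3.14, -0.002, 1.315]
wrist_force: [0.6, 0.0, 1.0]
width: 0.0499
finger_force: 0.0
```

Run:
```python
from h import *
for i in range(3):
    o=robot.get_obs();p,r=o['tool_pos'],o['ee_rot'];W=R.from_euler('xyz',r).as_matrix()
    print(p,r,W.T@(np.array([.5015,-.0755,.048])-p));im=save('side','s8')
```

```text
[ 0.53057931 -0.17954844  0.23539313] [-3.14043425e+00 -1.66765898e-03  1.31536545e+00] [ 0.09301266 -0.05420765  0.18761142]
[ 0.53109989 -0.18160224  0.23530111] [-3.14133696e+00  7.49652459e-05  1.31400971e+00] [ 0.0951197  -0.05552865  0.18730818]
[ 0.53139475 -0.18291409  0.23519179] [-3.14152881e+00  6.48676603e-04  1.31247945e+00] [ 0.09633492 -0.05633026  0.18713294]
```

{"api": "servo_tool", "payload": {
  "plan": [
    [0.3,-0.17,0,0,0,0,50],
    [0.65,-0.38,0,0,0,0,50],
    [0.96,-0.56,0,0,0,0,50],
    [0.96,-0.56,0.2,0,0,0,50],
    [0.96,-0.56,0.5,0,0,0,50],
    [0.96,-0.56,0.8,0,0,0,50],
    [0.96,-0.56,0.8,0,0,0,50],
    [0.96,-0.56,0.8,0,0,0,50]
  ]
}}

```text
time: 17.98
tool_pos: [0.5011, -0.0768, 0.1535]
ee_rot: [-3.137, 0.0, 1.31]
wrist_force: [-0.2, 0.5, 0.3]
width: 0.0501
finger_force: 0.0
```

Run:
```python
from h import *
for i in range(3):
    o=robot.get_obs();p,r=o['tool_pos'],o['ee_rot'];W=R.from_euler('xyz',r).as_matrix()
    print(p,r,W.T@(np.array([.5015,-.0755,.048])-p));im=save('wrist','w10')
np.savez('w10.npz',p=p,r=r)
c=robot.camera_params('wrist');T=c['tool_from_camera']
def wp(P):
    q=np.linalg.inv(T)@np.r_[W.T@(np.array(P)-p),1];v=c['camera_matrix']@q[:3];return v[:2]/v[2]
L=R.from_euler('z',-.259).as_matrix()
for y in(-.083,-.147):
    for x in(-.119,-.101):
        print(wp(np.array([.638,.0095,.05])+L@[x,y,0]))
# bright column profile across predicted handle midpoint
for y in(-.095,-.115,-.135):
    u=wp(np.array([.638,.0095,.055])+L@[-.11,y,0]);x,v=u.round().astype(int);g=im[v,x-35:x+36].mean(1).astype(int);print(x,v,g.tolist())
print([(d['extent'],d['conf']) for d in robot.find_in('crank_grip','wrist')])
```

```text
[ 0.50105517 -0.07675971  0.15354465] [-3.13660449e+00  3.28248027e-04  1.31005723e+00] [0.00136645 0.00063152 0.10554237]
[ 0.50242695 -0.0770404   0.15578598] [-3.14115489e+00  2.42987230e-04  1.31010574e+00] [ 0.00127562 -0.00124548  0.10778622]
[ 0.50322025 -0.07719637  0.15713779] [3.13913902e+00 2.32376669e-04 1.31019553e+00] [ 0.00122121 -0.00236703  0.10913203]
[244.58604907 158.56150537]
[263.14311345 158.53870115]
[245.3995171  220.28809247]
[262.84893014 220.25993501]
254 172 [26, 28, 26, 22, 26, 23, 26, 26, 27, 25, 25, 23, 25, 23, 23, 28, 25, 23, 22, 24, 28, 25, 29, 24, 33, 56, 69, 77, 83, 93, 97, 101, 106, 109, 112, 108, 104, 100, 96, 91, 86, 80, 64, 32, 25, 25, 24, 24, 25, 23, 24, 23, 27, 28, 23, 27, 20, 26, 24, 26, 20, 29, 22, 27, 29, 26, 26, 22, 24, 24, 25]
254 192 [23, 24, 26, 27, 27, 23, 27, 24, 24, 26, 27, 24, 24, 26, 27, 26, 27, 25, 24, 26, 26, 26, 26, 26, 29, 45, 73, 76, 89, 90, 96, 104, 108, 110, 111, 105, 105, 101, 96, 91, 82, 77, 60, 28, 24, 24, 24, 26, 22, 22, 23, 24, 25, 22, 26, 25, 24, 25, 26, 29, 27, 25, 26, 30, 22, 22, 25, 24, 26, 26, 25]
254 211 [26, 20, 24, 26, 26, 22, 27, 26, 24, 23, 24, 25, 25, 26, 28, 23, 24, 25, 26, 23, 24, 29, 28, 27, 27, 41, 69, 76, 85, 93, 95, 102, 107, 110, 113, 109, 105, 100, 94, 90, 79, 72, 57, 27, 26, 23, 19, 25, 24, 28, 28, 26, 24, 24, 26, 30, 29, 32, 29, 46, 43, 43, 41, 39, 36, 41, 46, 43, 39, 31, 34]
[([311.3, 183.1, 140.4, 83.1], 0.75), ([377.9, 113.8, 268.3, 227.5], 0.61)]
```

{"api": "servo_tool", "payload": {
  "plan": [
    [0.01,-0.03,0.2,0,0,0,50],
    [0.01,-0.03,0.5,0,0,0,50],
    [0.01,-0.03,0.8,0,0,0,50],
    [0.01,-0.03,1,0,0,0,50],
    [0.01,-0.03,1,0,0,0,50],
    [0.01,-0.03,1,0,0,0,50]
  ]
}}

```text
time: 18.68
tool_pos: [0.4997, -0.0746, 0.0561]
ee_rot: [3.142, 0.0, 1.311]
wrist_force: [0.4, 0.4, 0.4]
width: 0.0499
finger_force: 0.0
```

{"api": "servo_tool", "payload": {
  "plan": [
    [0,0,0.07,0,0,0,50],
    [0,0,0.07,0,0,0,30],
    [0,0,0.07,0,0,0,26],
    [0,0,0.07,0,0,0,22],
    [0,0,0.07,0,0,0,10],
    [0,0,0.07,0,0,0,10],
    [0,0,0.07,0,0,0,10],
    [0,0,0.07,0,0,0,10]
  ]
}}

```text
time: 19.35
tool_pos: [0.4995, -0.0744, 0.0488]
ee_rot: [3.141, 0.0, 1.312]
wrist_force: [-0.6, 0.2, 1.2]
width: 0.0169
finger_force: 30.0
```

Run:
```python
from h import *
L=R.from_euler('z',-.259).as_matrix()
for i in range(3):
    o=robot.get_obs();p,r=o['tool_pos'],o['ee_rot'];print(p,r,o['wrist_force'],o['width'],o['finger_force'],'lift frame',L.T@(p-[.638,.0095,0]));robot.snapshot('top')
```

```text
[ 0.49945137 -0.07438036  0.04883745] [3.14131247e+00 1.02449666e-04 1.31150682e+00] [-0.62222643  0.1852564   1.24153317] 0.016908102627779194 30.000387132167816 lift frame [-0.11244462 -0.11656692  0.04883745]
[ 0.4994588  -0.07439124  0.04884698] [3.14125642e+00 9.50712531e-05 1.31149408e+00] [-1.06254793  0.13931529  3.25618405] 0.01718430300205192 30.00049978494644 lift frame [-0.11243465 -0.11657553  0.04884698]
[ 0.49947555 -0.07438934  0.04882786] [3.14121135e+00 1.05282205e-04 1.31151061e+00] [-1.59547879  0.23321781  2.75101851] 0.017097153420218694 30.000578463077545 lift frame [-0.11241895 -0.1165694   0.04882786]
```

{"api": "servo_tool", "payload": {
  "plan": [
    [0,0.004,-0.096,0,0,0,10],
    [0,0.017,-0.19,0,0,0,10],
    [0,0.043,-0.3,0,0,0,10],
    [0,0.08,-0.41,0,0,0,10],
    [0,0.08,-0.41,0,0,0,10]
  ]
}}

```text
time: 19.92
tool_pos: [0.5064, -0.0762, 0.0913]
ee_rot: [-3.139, 0.0, 1.312]
wrist_force: [-5.3, 1.4, -2.4]
width: 0.0168
finger_force: 30.0
```

Run:
```python
from h import *
L=R.from_euler('z',-.259).as_matrix()
for i in range(2):
    o=robot.get_obs();p,r=o['tool_pos'],o['ee_rot'];print(p,r,o['wrist_force'],o['wrist_torque'],o['width'],o['finger_force'],'rel',L.T@(p-[.49946,-.07439,.0488]));robot.snapshot('top')
```

```text
[ 0.50636301 -0.07623902  0.09134406] [-3.13879167e+00  1.74452865e-04  1.31151335e+00] [-5.28883954  1.38801311 -2.43240582] [ 0.21838125  0.91047949 -0.04438814] 0.0168212969907636 29.9994295835495 rel [ 7.14632876e-03 -1.93907350e-05  4.25440575e-02]
[ 0.5060876  -0.07615216  0.09051069] [-3.13866823e+00  2.26802184e-04  1.31155193e+00] [-5.32596105  1.36780224 -1.53205786] [0.23638741 0.77079262 0.04656074] 0.017394416376096632 29.999498426914215 rel [ 6.85786142e-03 -5.96537197e-06  4.17106861e-02]
```

{"api": "servo_tool", "payload": {
  "plan": [
    [0,0.049,-0.106,0,0,0,10],
    [0,0.108,-0.205,0,0,0,10],
    [0,0.177,-0.297,0,0,0,10],
    [0,0.242,-0.368,0,0,0,10],
    [0,0.328,-0.445,0,0,0,10],
    [0,0.421,-0.513,0,0,0,10],
    [0,0.521,-0.57,0,0,0,10],
    [0,0.626,-0.617,0,0,0,10],
    [0,0.735,-0.653,0,0,0,10],
    [0,0.848,-0.676,0,0,0,10],
    [0,0.943,-0.687,0,0,0,10],
    [0,0.943,-0.687,0,0,0,10]
  ]
}}

```text
time: 21.02
tool_pos: [0.5999, -0.1013, 0.1634]
ee_rot: [3.137, 0.001, 1.311]
wrist_force: [-5.6, 0.9, 8.1]
width: 0.0172
finger_force: 30.0
```

Run:
```python
from h import *
L=R.from_euler('z',-.259).as_matrix()
for i in range(3):
    o=robot.get_obs();p,r=o['tool_pos'],o['ee_rot'];print(p,r,o['wrist_force'],o['wrist_torque'],o['width'],o['finger_force'],'rel',L.T@(p-[.49946,-.07439,.0488]));robot.snapshot('top')
```

```text
[ 0.59992791 -0.10133745  0.16335923] [3.13674857e+00 5.99790912e-04 1.31131992e+00] [-5.57749869  0.89645348  8.09472573] [0.1220055  0.92720429 0.05007632] 0.017215987494421936 30.00263661146164 rel [ 0.10401858 -0.00031742  0.11455923]
[ 0.59980221 -0.10127273  0.16336914] [3.13622307e+00 6.57700950e-04 1.31140937e+00] [-4.83205267  0.87729794  8.58512436] [0.11807416 0.89735292 0.05784393] 0.01722674292691507 30.00259906053543 rel [ 0.10388049 -0.00028705  0.11456914]
[ 0.59969244 -0.10123592  0.1633626 ] [3.13596650e+00 6.94689461e-04 1.31143053e+00] [-5.40267177  0.4536966   7.62431602] [ 0.07731422  0.83864304 -0.02062276] 0.01717074905907885 30.002486407756805 rel [ 0.10376496 -0.00027958  0.1145626 ]
```

{"api": "servo_tool", "payload": {
  "plan": [
    [0,0.02,-0.01,0,0,0,10],
    [0,0.045,-0.01,0,0,0,10],
    [0,0.065,-0.01,0,0,0,10],
    [0,0.065,-0.01,0,0,0,10],
    [0,0.065,-0.01,0,0,0,10],
    [0,0.065,-0.01,0,0,0,10],
    [0,0.065,-0.01,0,0,0,10]
  ]
}}

```text
time: 21.75
tool_pos: [0.604, -0.1024, 0.1634]
ee_rot: [3.141, 0.001, 1.311]
wrist_force: [-8.1, 0.9, 7.4]
width: 0.0169
finger_force: 30.0
```

Run:
```python
from h import *
L=R.from_euler('z',-.259).as_matrix()
for i in range(3):
    o=robot.get_obs();p,r=o['tool_pos'],o['ee_rot'];print(p,r,o['wrist_force'],o['width'],o['finger_force'],'rel',L.T@(p-[.49946,-.07439,.0488]));s=save('side','s11')
t=save('top','t11')
print([[c,proj(c,[np.array([.638,.0095,0])+L@np.array(P) for P in((0,-.083,.05),(0,-.083,.16),(0,-.147,.16),(0,-.083,.16),(.0,-.083,.105))]).round(1).tolist()] for c in('side','top')])
cv2.imwrite('pics/c11.png',np.hstack([cv2.resize(s[120:250,210:310,::-1],(460,598),interpolation=2),cv2.resize(t[120:250,215:289,::-1],(340,598),interpolation=2)]))
```

```text
[ 0.60403236 -0.10243204  0.16341853] [3.14083087e+00 7.97034719e-04 1.31141595e+00] [-8.07017186  0.90789155  7.40045308] 0.016856998236247613 30.00337779521942 rel [ 0.10826647 -0.00032429  0.11461853]
[ 0.60401591 -0.10244364  0.16340144] [3.14085043e+00 8.22562653e-04 1.31139296e+00] [-7.96007523  0.89309277  7.52373902] 0.017338653436126023 30.003335773944855 rel [ 0.10825354 -0.00033972  0.11460144]
[ 0.60402595 -0.10240781  0.16340844] [3.14082497e+00 7.91440915e-04 1.31147393e+00] [-7.46945967  1.49518041  7.50455338] 0.01727858071415938 30.0034099817276 rel [ 0.10825407 -0.00030251  0.11460844]
[['side', [[269.6, 220.6], [269.4, 186.6], [269.0, 198.5], [269.4, 186.6], [269.5, 203.9]]], ['top', [[278.6, 177.7], [280.5, 167.8], [304.1, 171.7], [280.5, 167.8], [279.5, 173.0]]]]
```

View pics/c11.png

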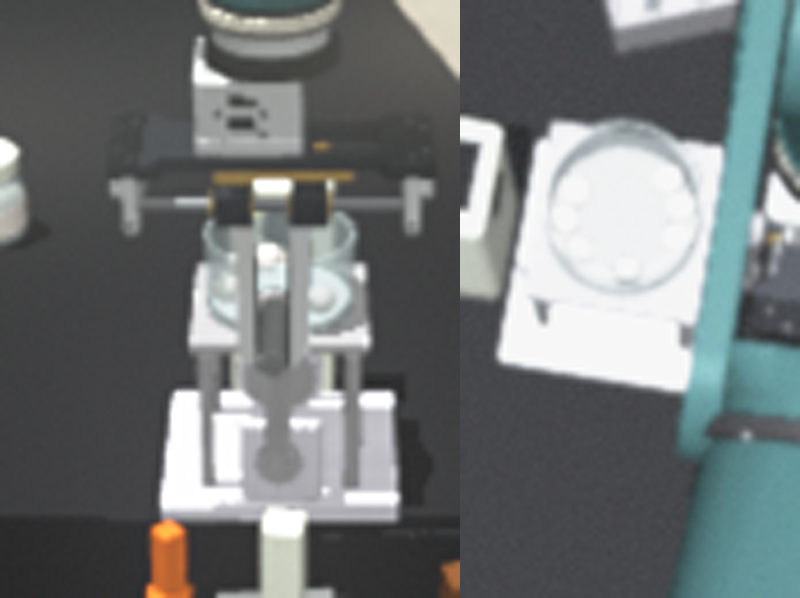

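The side view shows the cup raised and the beads inside it. The lever runs from the axle at crop (279,462) up to the grip at about (270,330), so it is nearly upright but perhaps slightly short. I'll measure it numerically.

Run:
```python
from h import *
s=cv2.imread('pics/s11.png').mean(2).astype(int)
for v in range(180,227,2): print(v,s[v,258:284].tolist())
L=R.from_euler('z',-.259).as_matrix()
for a in(86,88,90,92):
    c,n=np.cos(np.radians(a))*.11,np.sin(np.radians(a))*.11
    print(a,proj('side',[np.array([.638,.0095,.05])+L@np.array(P) for P in((0,-.09,0),(-c*.4,-.083,n*.4),(-c,-.147,n))]).round(1).tolist())
```

```text
180 [200, 227, 227, 191, 166, 164, 159, 122, 214, 234, 233, 234, 234, 234, 162, 148, 164, 165, 164, 180, 223, 232, 234, 233, 227, 213]
182 [199, 222, 220, 191, 168, 164, 159, 122, 209, 218, 210, 198, 199, 212, 149, 148, 163, 164, 165, 201, 231, 235, 233, 228, 228, 230]
184 [180, 183, 182, 188, 174, 164, 162, 118, 174, 193, 171, 158, 154, 140, 103, 145, 165, 164, 167, 214, 230, 232, 228, 215, 203, 223]
186 [228, 230, 228, 205, 173, 164, 162, 114, 117, 113, 105, 108, 108, 105, 93, 147, 165, 164, 165, 173, 184, 190, 184, 179, 201, 225]
188 [189, 219, 231, 206, 172, 165, 163, 112, 86, 97, 106, 110, 110, 103, 87, 146, 165, 163, 170, 216, 224, 213, 217, 222, 209, 171]
190 [187, 164, 158, 168, 166, 165, 163, 113, 86, 99, 107, 110, 110, 102, 87, 145, 165, 165, 168, 195, 189, 182, 167, 147, 129, 125]
192 [236, 233, 228, 201, 172, 164, 164, 113, 90, 101, 108, 110, 109, 101, 85, 145, 164, 165, 167, 181, 156, 150, 154, 150, 150, 158]
194 [221, 222, 221, 197, 172, 166, 163, 114, 92, 102, 109, 110, 109, 100, 84, 145, 165, 165, 173, 209, 223, 223, 223, 224, 224, 223]
196 [125, 122, 140, 158, 164, 1
[... 1624 characters left out ...]
8, 135, 131, 135, 135, 133, 128, 132, 133, 148, 169, 177, 176, 166, 181, 189, 190, 189]
222 [255, 255, 255, 255, 228, 180, 176, 168, 146, 135, 135, 135, 134, 134, 132, 133, 140, 160, 173, 177, 176, 168, 183, 192, 194, 191]
224 [233, 233, 233, 232, 196, 175, 176, 174, 170, 162, 147, 140, 136, 138, 142, 152, 166, 173, 174, 176, 175, 165, 182, 189, 191, 189]
226 [255, 254, 255, 255, 225, 178, 174, 172, 174, 175, 175, 173, 169, 172, 174, 173, 172, 172, 173, 174, 173, 175, 244, 225, 191, 188]
86 [[269.5, 221.9], [268.4, 207.3], [266.0, 198.5]]
88 [[269.5, 221.9], [269.0, 207.3], [267.5, 198.5]]
90 [[269.5, 221.9], [269.5, 207.3], [269.0, 198.5]]
92 [[269.5, 221.9], [270.1, 207.3], [270.5, 198.5]]
```

{"api": "servo_tool", "payload": {
  "plan": [
    [0,0.015,0,0,0,0,10],
    [0,0.03,0,0,0,0,10],
    [0,0.03,0,0,0,0,10],
    [0,0.03,0,0,0,0,10],
    [0,0.03,0,0,0,0,10],
    [0,0.03,0,0,0,0,10]
  ]
}}

```text
time: 22.45
tool_pos: [0.607, -0.1032, 0.1632]
ee_rot: [3.141, 0.001, 1.311]
wrist_force: [-6.4, 1.3, 6.5]
width: 0.0174
finger_force: 30.0
```

Run:
```python
from h import *
L=R.from_euler('z',-.259).as_matrix()
im=[]
for i in range(4):
    o=robot.get_obs();p=o['tool_pos'];im.append(robot.snapshot('side').mean(2))
print(p,o['wrist_force'],o['width'],o['finger_force'],'rel',L.T@(p-[.49946,-.07439,.0488]))
s=np.mean(im,0)
def edge(v,lo,hi,inner,th,step):
    x=inner
    while s[v,x+step]<th: x+=step
    a,b=s[v,x],s[v,x+step];return x+step*(th-a)/(b-a)
for v,th in((208,150),(209,160),(210,165),(211,170),(212,190),(213,155),(214,153),(215,153),(218,155),(219,155),(220,155),(221,155),(222,155),(188,130),(190,130),(192,130),(194,130)):
    l=edge(v,0,0,269,th,-1);r=edge(v,0,0,269,th,1);print(v,round(l,2),round(r,2),round((l+r)/2,2))
```

```text
[ 0.60697743 -0.1032015   0.16316199] [-6.47914953  0.2399337   7.08742464] 0.017278374750282568 30.00305950641632 rel [ 0.11131039 -0.00031381  0.11436199]
208 267.18 274.19 270.68
209 266.82 273.62 270.22
210 267.0 273.17 270.08
211 267.84 272.37 270.11
212 267.37 272.85 270.11
213 267.34 272.9 270.12
214 266.94 273.28 270.11
215 266.92 273.33 270.12
218 265.47 274.67 270.07
219 265.48 275.1 270.29
220 265.22 275.35 270.28
221 265.28 275.38 270.33
222 265.69 274.68 270.19
188 265.92 273.99 269.96
190 265.93 274.2 270.06
192 265.93 274.2 270.06
194 265.93 274.2 270.07
```

```bash
python3 -c "
from bench import robot
print(robot.close_job())"
```

```text
the job is handed in; nothing more can be done
None
```

The job is handed in: I stirred the beads for about four and a half turns with all seven still in the cup, put the rod back in its stand and let go, and am holding the cam lever by its handle, upright to within about 1°. The bottle and jar were left alone, and it took about 23 s of robot time.

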